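# Find the worn spring clip under the desk shelf and push it off the desk into the tray

## Task

Three blue spring clips lie under the front of the desk shelf and one of them has lost its spring: squeeze their handles to find out which. Slide the worn clip along the desk, without lifting it, out from under the shelf to the front edge above the orange scrap tray that hangs there, let go of it there, and push it over the edge so that it drops into the tray. Leave the two sound clips lying where they are under the shelf, and disturb nothing else on the desk.

Things in the scene. Friction and masses are not known exactly. Their poses are not given: they have to be found in the camera images.
- clip_1: one of three identical blue plastic spring clips, lying on its side, 96 mm long, 20 mm high, about 60 g. Origin: underside of the pivot (steel coil). Own x points from pivot to jaws (away from the robot), z up. Jaws end at x = +35 mm (18 mm wide), handles at x = -61 mm. Squeeze the handles along own y at x = -40 mm. The frame belongs to the lever on the -y side.
- clip_2: one of three identical blue plastic spring clips, lying on its side, 96 mm long, 20 mm high, about 60 g. Origin: underside of the pivot (steel coil). Own x points from pivot to jaws (away from the robot), z up. Jaws end at x = +35 mm (18 mm wide), handles at x = -61 mm. Squeeze the handles along own y at x = -40 mm. The frame belongs to the lever on the -y side.
- clip_3: one of three identical blue plastic spring clips, lying on its side, 96 mm long, 20 mm high, about 60 g. Origin: underside of the pivot (steel coil). Own x points from pivot to jaws (away from the robot), z up. Jaws end at x = +35 mm (18 mm wide), handles at x = -61 mm. Squeeze the handles along own y at x = -40 mm. The frame belongs to the lever on the -y side.
- clip_1_arm (a joint): squeeze of clip_1's handles: 0 rad at rest (48 mm over the handles' outsides 40 mm from the pivot), 0.5 fully closed (28 mm there). A sound spring needs about 12 N before the handles move and 60 N to close fully; a worn one gives way at 1.5 N and closes fully at 3 N. Any of the three may be the worn one.
- clip_2_arm (a joint): squeeze of clip_2's handles: 0 rad at rest (48 mm over the handles' outsides 40 mm from the pivot), 0.5 fully closed (28 mm there). A sound spring needs about 12 N before the handles move and 60 N to close fully; a worn one gives way at 1.5 N and closes fully at 3 N. Any of the three may be the worn one.
- clip_3_arm (a joint): squeeze of clip_3's handles: 0 rad at rest (48 mm over the handles' outsides 40 mm from the pivot), 0.5 fully closed (28 mm there). A sound spring needs about 12 N before the handles move and 60 N to close fully; a worn one gives way at 1.5 N and closes fully at 3 N. Any of the three may be the worn one.
- shelf: fixed light-wood shelf: board 160 mm deep (x), 480 wide (y), 18 thick, underside 170 mm above the desk, on two legs (own y = +-220 mm, own x = +2 to +78 mm). Origin on the desk under the board's centre; own x to the rear; front edge at own x = -80 mm. The clips' squeeze points lie 3 to 27 mm behind this edge, clips 125 mm apart: a vertical tool strikes the board, lean it 30 to 45 degrees
- calculator: grey calculator 118 x 72 x 14 mm lying on the desk at the right, a bystander; origin at its underside's centre
- sticky_cube: block of green sticky notes 78 x 78 x 44 mm standing on top of the shelf, a bystander; origin at its underside's centre
- hole_punch: black hole punch 108 x 184 x 68 mm standing on top of the shelf, a bystander; origin at its underside's centre
- highlighter_green: green highlighter pen 123 mm long, 16 mm thick, lying on the desk at the right near the front edge, a bystander; origin at its underside's centre, own y along it
- scrap_tray: open orange scrap tray, fixed, hung below the front edge of the desk by two flat steel straps. Origin on the desk's front edge, level with the desk top, at the tray's middle; own x points away from the robot over the desk, y along the edge. Inside, the tray reaches from own x = -169 to -5 mm and y = -97 to +97 mm; rim at z = -40 mm, floor at z = -142 mm. The straps (16 mm wide, 1.5 mm thick) lie on the desk top at y = +-88 mm, x = 0 to 31 mm

How it is judged:
On the way:
1. the worn clip has been drawn out from under the shelf and is on the desk in front of it (x of clip_2 in the frame of shelf below -0.13 m and height (world z) of clip_2 above -0.005 m), for 0.1 s.
At the end, for the whole second after the job is handed in: the worn clip is at rest inside the scrap tray, its pivot below the rim; the two sound clips lie flat on the desk under the shelf within 40 mm of where they started (x of clip_2 in the frame of scrap_tray between -0.17 and -0.003 m and y of clip_2 in the frame of scrap_tray between -0.1 and 0.1 m and z of clip_2 in the frame of scrap_tray below -0.045 m and linear speed of clip_2 below 0.05 m/s and distance of each of clip_1, clip_3 from where it was at the start of the episode below 0.04 m and height (world z) of each of clip_1, clip_3 below 0.01 m); the robot touches nothing.
It fails at once if the worn clip is lifted more than 30 mm off the desk (height (world z) of clip_2 above 0.03 m).
It fails at once if the worn clip is carried over the edge still squeezed in the fingers instead of being let go and pushed over (x of clip_2 in the frame of scrap_tray below -0.017 m and height (world z) of clip_2 above -0.03 m and value of joint clip_2_arm above 0.2 rad).
It fails at once if a sound clip is moved by more than 60 mm (distance of any of clip_1, clip_3 from where it was at the start of the episode above 0.06 m).
It fails at once if a bystander is moved by more than 40 mm (distance of any of calculator, highlighter_green, sticky_cube, hole_punch from where it was at the start of the episode above 0.04 m).
It also fails if it takes over 61 s, if anything falls off the work surface, if the arm or the gripper's body presses on something with over 40 N, if the wrist force passes 120 N, or if a joint passes its speed limit or range.

## Robot

A 7-joint arm with a two-finger parallel gripper is mounted at the origin on a cart in front of the work surface, level with it; the furniture and walls round the work are solid. World frame = base frame: x ahead of the robot, y to its left, z up, the work surface at z = 0. Lengths are in m, angles in rad, forces in N, time in s.
With the tool pointing down it reaches from about 0.4 to 0.85 m from the base axis. Payload 6.9 kg.
Tool frame: the origin (TCP) lies midway between the tips of the shut fingers; the grasp point (between the pads) lies behind it (ctrl.pinch_z is the z of the grasp point in the tool frame, in m); z points along the fingers, y is the direction in which the jaws open and shut (so a half turn about z gives the same grasp; the last joint's range is limited). The gripper opens to 85 mm and grips with 20 to 120 N. Pads are 22 mm wide; open, the fingers measure 114 mm over their backs; the gripper's body (76 mm by 85 mm) begins 54 mm behind the grasp point. The pads swing forward as they close: fully open they stand 13 mm farther back than shut.
Start: joints at [1.375, 0.507, -0.238, 1.5, 0.126, 1.149, -0.155], TCP at [0.186, -0.597, 0.231] pointing down, gripper open.
Joint ranges: [-3.08, 3.08], [-0.24, 2.05], [-1.43, 1.35], [0, 2.5], [-1.52, 4.66], [0.17, 1.96], [-2.89, 2.89]. Speed limits (rad/s): [2.39, 2.39, 3.14, 3.14, 3.14, 3.14, 3.14].

## Interface

Orientations are given as a unit quaternion [w, x, y, z].
In Python, from station import ctrl, get_state, vision, ticket, models gives the robot as it stands. Calls block until the motion is done:
- ctrl.movep(position, orientation): joint-space move of the TCP to a pose.
- ctrl.movel(position, frame=None, max_speed=0.15): straight line of the TCP; frame=None keeps the orientation; max_speed is the mean speed in m/s.
- ctrl.set_joints(angles): joint-space move.
- ctrl.ungrasp() and ctrl.close_gripper(force=None): open the fingers fully, or close them until they stop; force is the grip in N (None keeps the last).
- ctrl.pause(seconds).
- ctrl.ik(position, orientation): joint angles nearest the present ones, or None.
- get_state(): the state.
- vision.grab_frame(name): name is "scene" or "top"; returns (picture, depth): 400x640x3 uint8, blue, green, red; 400x640 float32, m along the optical axis (not along the pixel's ray), 0 where there is no reading.
- vision.camera_info(name): a dict with "mtx" (3x3 intrinsics, pixels), "dist_coeffs" ([k1, k2, p1, p2, k3] as OpenCV has them; the pictures are not rectified), "R" (3x3) and "t" (3): a world point X has camera coordinates R X + t. Camera axes: x right, y down, z forward; pixel columns grow to the right and rows downward; lengths in m; the calibration is good to about 2 mm. A picture is of the moment at which its call begins. camera_info takes no time and is no camera call.
A pose or a line that the arm cannot do raises ctrl.Unreachable and nothing moves.
- ticket.close_job(): hands the job in, once; it reports no verdict.
Trained networks look in the newest picture that a camera, given by its name, has taken for a name from the list of things; names that differ only in an ending like _2 or _b are one class to them, and where a whole thing is asked for, a point or a joint stands for the part that bears it (a point fixed in the world has none). Each returns a list of dicts, best first, with "p" (0 to 1); they miss things now and then, are a little off and sometimes report something else, mostly with a low value. They report only what shows in the picture. A call takes as long as a camera call.
- models.recognise(camera, target): "point" ([column, row] in pixels, amid what is visible of it).
- models.masks_of(camera, target): "mask" (400x640 bool, what is visible of it) and "point" ([column, row] in pixels, amid what is visible of it).
The state is a dict: "time": time; "qpos": joint angles; "qd": joint speeds; "tau": joint torques, N m; "tcp_pos": TCP position; "eef_rot": TCP orientation; "contact_force": force on the tool from outside, world axes, zero at the start; "wrist_torque": the same for the moment, N m; "width": finger opening in m.
Only numpy, scipy, OpenCV 4.12 (cv2) and the standard library are available. Lean on these libraries where they do the work, as an engineer would, in place of code of your own. Each camera call takes 0.05 s, during which the arm holds its last target. There are 200 camera calls.

## Working session

There is one attempt and no reset: what is moved stays moved. The work goes in short steps, each a Python script; the robot and the scene stay as the last script left them, time stands still between calls to the robot, and variables do not carry over. Pictures are saved under pics/ and viewed, about 8 in all and at most 12, crops included, and the job is handed in when it is done.

```bash
ls; mkdir -p pics
cat > h.py <<'E'
import numpy as np, cv2
from station import ctrl, get_state, vision, ticket, models
def unproj(name, uv, depth):
    c=vision.camera_info(name); K=np.array(c["mtx"],float); d=np.array(c["dist_coeffs"],float); R=np.array(c["R"]); t=np.array(c["t"])
    n=cv2.undistortPoints(np.array(uv,float).reshape(-1,1,2),K,d)[:,0]
    z=np.array([depth[int(round(v)),int(round(u))] for u,v in np.array(uv).reshape(-1,2)])
    P=np.c_[n*z[:,None],z]
    return (P-t)@R
def maskpts(name,m,depth):
    v,u=np.nonzero(m&(depth>0)); return unproj(name,np.c_[u,v],depth)
E
python3 - <<'E'
from h import *
np.set_printoptions(precision=4,suppress=True)
for n in ("scene","top"):
    im,d=vision.grab_frame(n); cv2.imwrite(f"pics/{n}0.png",im); np.save(f"{n}d.npy",d)
    for t in ("clip_1","shelf","scrap_tray","calculator","highlighter_green"):
        for r in models.masks_of(n,t):
            P=maskpts(n,r["mask"],d)
            print(n,t,round(r["p"],2),r["point"],r["mask"].sum(), np.percentile(P,[2,50,98],axis=0).ravel() if len(P) else None)
    c=vision.camera_info(n); print(n,-np.array(c["R"]).T@np.array(c["t"]))
s=get_state(); print(s, ctrl.pinch_z)
E
```

```text
pics
scene clip_1 0.92 [355.6, 245.9] 332 [ 0.6051 -0.1749  0.0013  0.6447 -0.1637  0.015   0.6952 -0.1282  0.0221]
scene clip_1 0.71 [336.0, 236.8] 271 [ 0.601  -0.0719  0.0016  0.6363 -0.0527  0.0144  0.6867 -0.0253  0.0221]
scene clip_1 0.48 [306.4, 220.5] 233 [0.5809 0.0686 0.0048 0.6218 0.083  0.016  0.6722 0.1155 0.0223]
scene clip_1 0.48 [207.4, 253.0] 1857 [ 0.1991  0.0932 -0.1403  0.3021  0.2677 -0.0783  0.3492  0.2998  0.0015]
scene clip_1 0.27 [376.8, 182.2] 686 [ 0.6522 -0.2203  0.1896  0.6856 -0.1974  0.2196  0.7334 -0.1324  0.2322]
scene shelf 0.71 [367.8, 201.2] 4385 [ 0.5966 -0.2751  0.005   0.6885 -0.2136  0.1796  0.7594  0.1831  0.1899]
scene scrap_tray 0.8 [210.8, 252.2] 1894 [ 0.1949  0.0928 -0.144   0.3027  0.277  -0.0788  0.3667  0.3024  0.0027]
scene scrap_tray 0.21 [303.0, 216.8] 59 [0.5835 0.0962 0.0068 0.6092 0.1101 0.0164 0.6293 0.1163 0.0215]
scene calculator 0.57 [377.6, 327.1] 1217 [ 0.4354 -0.5037  0.0043  0.4886 -0.4713  0.0117  0.5476 -0.4335  0.0146]
scene [ 0.0081 -1.0654  0.5808]
top clip_1 0.51 [313.7, 179.1] 152 [ 0.6035 -0.0719 -0.0009  0.6475 -
[... 758 characters left out ...]
9 0.6197 0.1107 0.0175 0.6622 0.1204 0.0274]
top highlighter_green 0.66 [388.1, 256.1] 99 [ 0.4167 -0.425   0.004   0.4524 -0.4087  0.0125  0.4874 -0.3924  0.0185]
top [-0.1468 -0.4077  1.4382]
{'time': 0.6, 'qpos': array([ 1.3745,  0.5075, -0.2376,  1.5002,  0.1257,  1.1489, -0.1548]), 'qd': array([ 0.0011,  0.0015, -0.001 ,  0.0006, -0.0004,  0.0002,  0.001 ]), 'tau': array([ -0.0008, -62.0041,  -2.1836, -24.987 ,   0.0142,   0.0024,
        -0.    ]), 'tcp_pos': array([ 0.1858, -0.5968,  0.2313]), 'eef_rot': array([0.    , 0.9886, 0.1503, 0.    ]), 'contact_force': array([-0.3437, -0.2827, -0.0661]), 'wrist_torque': array([-0.0341, -0.0023,  0.0219]), 'width': 0.08546479757516107} -0.0187
```

Run:
```python
import cv2,numpy as np
a=cv2.imread("pics/scene0.png")[150:350,150:450]; b=cv2.imread("pics/top0.png")[100:300,150:450]
cv2.imwrite("pics/c0.png",np.vstack([cv2.resize(a,(800,533))[:300+233],])); 
cv2.imwrite("pics/c1.png",cv2.resize(b,(800,533),interpolation=cv2.INTER_CUBIC))
from h import *
# plan view of blue-ish pixels from both cameras at 0.5mm -> 800x? 
W=np.full((300,720,3),255,np.uint8)
for n in ("scene","top"):
    im=cv2.imread(f"pics/{n}0.png"); d=np.load(f"{n}d.npy")
    hsv=cv2.cvtColor(im,cv2.COLOR_BGR2HSV); m=(hsv[...,0]>95)&(hsv[...,0]<130)&(hsv[...,1]>90)
    P=maskpts(n,m,d); P=P[(P[:,2]<.04)&(P[:,2]>.003)]
    col=(0,0,255) if n=="scene" else (255,0,0)
    for x,y,z in P:
        u=int((0.15-y)*2000); v=int((0.71-x)*2000)
        cv2.circle(W,(u,v),2,col,-1)
for i in range(-20,16,5): cv2.line(W,(int((.15-i/100)*2000),0),(int((.15-i/100)*2000),299),(0,200,0) if i else (0,0,0),1)
for i in range(56,72,5): cv2.line(W,(0,int((.71-i/100)*2000)),(719,int((.71-i/100)*2000)),(0,200,0),1)
cv2.imwrite("pics/plan.png",W)
# shelf edge: top-of-board points in top view
m=None
im=cv2.imread("pics/top0.png"); d=np.load("topd.npy")
P=maskpts("top",d>0,d); B=P[(abs(P[:,2]-.188)<.008)&(P[:,0]>.5)&(P[:,0]<.85)&(abs(P[:,1])<.4)]
for y in np.arange(-.3,.25,.04):
    q=B[abs(B[:,1]-y)<.01]; print(round(y,2),len(q),np.percentile(q[:,0],[1,99]).round(4) if len(q)>5 else '')
print(B[:,1].min(),B[:,1].max())
```

```text
-0.3 0 
-0.26 244 [0.6025 0.7606]
-0.22 218 [0.602 0.761]
-0.18 96 [0.6004 0.6594]
-0.14 125 [0.6004 0.6799]
-0.1 238 [0.5988 0.7551]
-0.06 238 [0.598 0.755]
-0.02 228 [0.5962 0.755 ]
0.02 201 [0.5949 0.7538]
0.06 121 [0.5932 0.7521]
0.1 78 [0.5915 0.8493]
0.14 97 [0.5911 0.849 ]
0.18 116 [0.5879 0.8394]
0.22 14 [0.8249 0.834 ]
-0.27712409623788586 0.3054991196495292
```

View pics/c0.png

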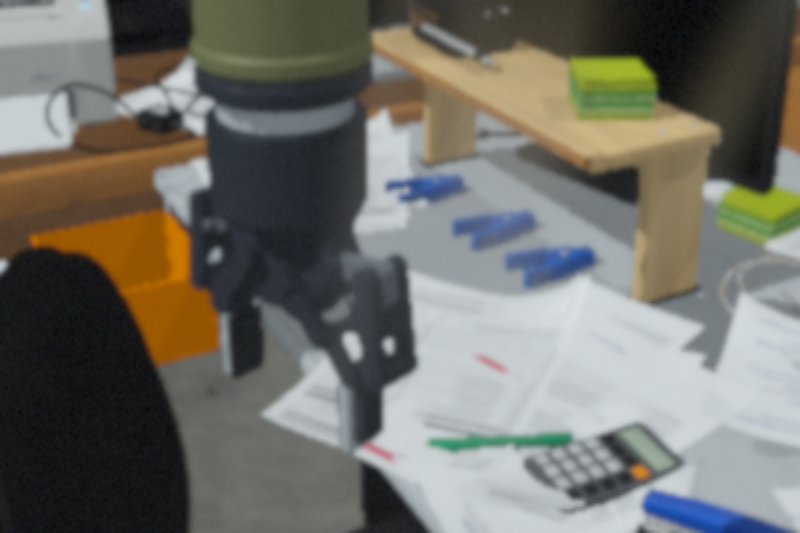

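View pics/c1.png

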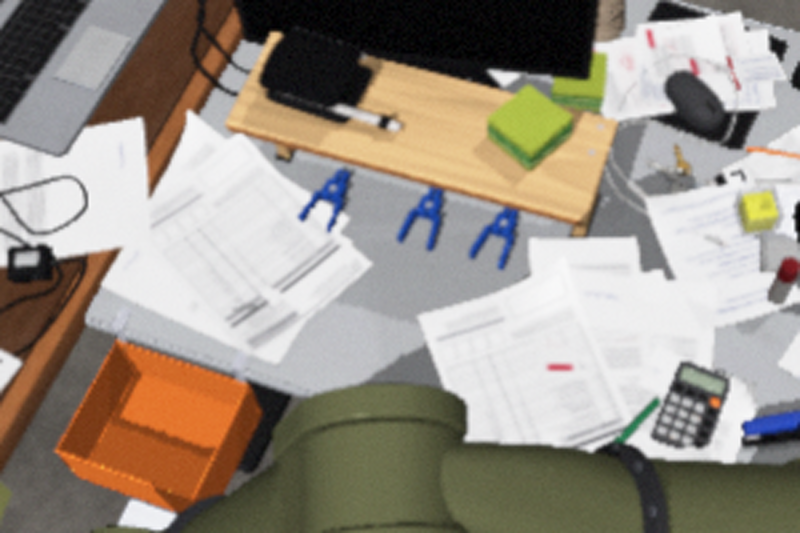

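View pics/plan.png

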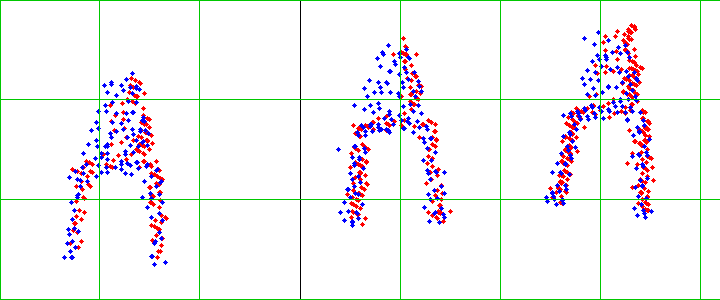

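Scene: the clips' handles face the robot, with handle midpoints at about y = 0.092, -0.048 and -0.151. In the cropped top view they sit at about (328,195), (422,215) and (497,235). The tray is at the left, around (160,425). Next I fit the edge and tray and check reach.

```bash
cat >> h.py <<'E'
from scipy.spatial.transform import Rotation as Ro
def quat(th,psi,flip=1):
    z=np.array([np.sin(th)*np.cos(psi),np.sin(th)*np.sin(psi),-np.cos(th)]); y=flip*np.array([-np.sin(psi),np.cos(psi),0]); x=np.cross(y,z)
    q=Ro.from_matrix(np.c_[x,y,z]).as_quat(); return np.r_[q[3],q[:3]], z
E
python3 - <<'E'
from h import *
np.set_printoptions(precision=3,suppress=True)
im=cv2.imread("pics/top0.png"); d=np.load("topd.npy"); P=maskpts("top",d>0,d)
D=P[(abs(P[:,2])<.008)&(P[:,0]>.3)&(P[:,0]<.5)]
for y in np.arange(-.02,.4,.03):
    q=D[abs(D[:,1]-y)<.008]; print(round(y,2),len(q),np.percentile(q[:,0],[0,1,5]) if len(q)>5 else '')
hsv=cv2.cvtColor(im,cv2.COLOR_BGR2HSV); m=(hsv[...,0]>4)&(hsv[...,0]<16)&(hsv[...,1]>180)&(d>0)
O=maskpts("top",m,d); O=O[(O[:,1]>0)&(O[:,0]<.4)]; R=O[abs(O[:,2]+.04)<.008]
print(cv2.minAreaRect(R[:,:2].astype(np.float32)*1000), R.min(0),R.max(0))
F=O[O[:,2]<-.13]; print(cv2.minAreaRect(F[:,:2].astype(np.float32)*1000))
for fl in (1,-1):
  for th in (40,35,20,0):
    for p in [(.625,-.0475,.01),(.632,-.151,.01),(.608,.092,.01),(.55,.0,.01),(.42,.19,.01),(.38,.19,.01),(.35,.19,.01)]:
      for psi in (0,.4):
        q,a=quat(np.deg2rad(th),psi,fl); s=ctrl.ik(p,q); s2=ctrl.ik(np.array(p)-.12*a,q)
        print(fl,th,p,psi,s if s is None else np.array(s), s2 is not None)
E
```

```text
-0.02 156 [0.364 0.366 0.373]
0.01 173 [0.347 0.349 0.354]
0.04 175 [0.347 0.348 0.352]
0.07 155 [0.348 0.35  0.355]
0.1 105 [0.347 0.348 0.351]
0.13 102 [0.348 0.348 0.352]
0.16 125 [0.348 0.349 0.354]
0.19 145 [0.348 0.348 0.353]
0.22 134 [0.347 0.349 0.352]
0.25 145 [0.348 0.349 0.351]
0.28 146 [0.345 0.348 0.351]
0.31 134 [0.347 0.348 0.351]
0.34 63 [0.303 0.304 0.309]
0.37 0 
0.4 0 
((262.083984375, 196.11773681640625), (172.32518005371094, 203.19973754882812), 0.2093750238418579) [ 0.176  0.094 -0.048] [ 0.348  0.298 -0.032]
((153.0924835205078, 225.17198181152344), (217.20167541503906, 427.42559814453125), 77.96781921386719)
1 40 (0.625, -0.0475, 0.01) 0 [ 0.761  1.103 -1.226  2.377  2.258  1.107 -0.339] False
1 40 (0.625, -0.0475, 0.01) 0.4 [ 0.968  1.115 -1.225  2.278  2.235  0.667  0.213] True
1 40 (0.632, -0.151, 0.01) 0 [ 1.006  1.114 -1.226  2.294  2.265  0.908 -0.095] True
1 40 (0.632, -0.151, 0.01) 0.4 [ 1.162  1.135 -1.223  2.15   1.991  0.498  0.641] True
1 40 (0.608, 0.092, 0.01) 0 [ 0.4    1.101 -1.227  2.4    2.152  1.326 -0.599] False
1 40 (0.608, 0.092, 0.01) 0.
[... 6495 characters left out ...]
.385  1.765  0.409  0.703 -1.735] True
-1 0 (0.55, 0.0, 0.01) 0 [ 0.103  0.671 -0.228  1.945  0.271  0.555 -1.879] True
-1 0 (0.55, 0.0, 0.01) 0.4 [ 0.147  0.677 -0.296  1.945  0.347  0.569 -1.553] True
-1 0 (0.42, 0.19, 0.01) 0 [-0.245  0.604 -0.344  2.176  0.474  0.432 -2.538] True
-1 0 (0.42, 0.19, 0.01) 0.4 [-0.208  0.611 -0.399  2.176  0.538  0.45  -2.204] True
-1 0 (0.38, 0.19, 0.01) 0 [-0.257  0.581 -0.385  2.267  0.58   0.386 -2.701] True
-1 0 (0.38, 0.19, 0.01) 0.4 [-0.164  0.603 -0.526  2.266  0.73   0.441 -2.46 ] True
-1 0 (0.35, 0.19, 0.01) 0 [-0.299  0.562 -0.376  2.334  0.628  0.339 -2.793] True
-1 0 (0.35, 0.19, 0.01) 0.4 [-0.217  0.579 -0.498  2.333  0.763  0.388 -2.54 ] True
```

```bash
cat >> h.py <<'E'
def squeeze(x,y,psi,th=35,back=.10,fl=1):
    q,a=quat(np.deg2rad(th),psi,fl); p=np.array([x+.006,y,.011])
    ctrl.movep(p-back*a,q); ctrl.movel(p,max_speed=.12)
    ctrl.close_gripper(20); st=get_state()
    print("squeeze",x,y,"width",st["width"],"tcp",st["tcp_pos"],"F",st["contact_force"],"t",st["time"]); return st["width"],q,a
E
python3 - <<'E'
from h import *
np.set_printoptions(precision=3,suppress=True)
q,a=quat(np.deg2rad(20),-.02); 
print(ctrl.ik((.5,-.05,.2),q)); ctrl.movep((.5,-.05,.2),q)
squeeze(.619,-.0475,-.02)
for th in (0,5,10,15): 
  for p in [(.36,.21,.012),(.56,0,.012),(.37,.21,.012),(.37,.21,.1)]: print(th,p,ctrl.ik(p,quat(np.deg2rad(th),0)[0]) is not None, end=' ')
im,d=vision.grab_frame("scene"); cv2.imwrite("pics/s1.png",cv2.resize(im[130:330,220:470],(800,640))[:600])
E
```

```text
[ 1.031  0.432 -1.342  2.163  0.854  0.687  0.706]
squeeze 0.619 -0.0475 width 0.04443972386179644 tcp [ 0.625 -0.047  0.012] F [-3.089 -0.112  8.419] t 5.6167
0 (0.36, 0.21, 0.012) True 0 (0.56, 0, 0.012) True 0 (0.37, 0.21, 0.012) True 0 (0.37, 0.21, 0.1) True 5 (0.36, 0.21, 0.012) True 5 (0.56, 0, 0.012) True 5 (0.37, 0.21, 0.012) True 5 (0.37, 0.21, 0.1) True 10 (0.36, 0.21, 0.012) True 10 (0.56, 0, 0.012) True 10 (0.37, 0.21, 0.012) True 10 (0.37, 0.21, 0.1) True 15 (0.36, 0.21, 0.012) True 15 (0.56, 0, 0.012) True 15 (0.37, 0.21, 0.012) True 15 (0.37, 0.21, 0.1) True
```

View pics/s1.png

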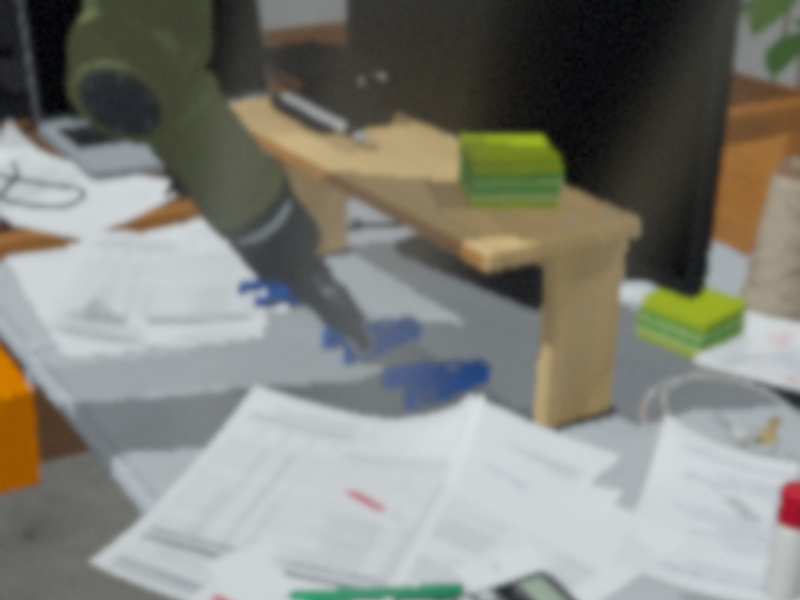

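Middle clip, gripped at (365,345) in the picture, stops at 44.4 mm, so it is sound. I'll test the left clip next.

```bash
sed -i 's/y,.011/y,.013/' h.py
python3 - <<'E'
from h import *
np.set_printoptions(precision=3,suppress=True)
ctrl.ungrasp(); s=get_state(); q,a=quat(np.deg2rad(35),-.02)
ctrl.movel(s["tcp_pos"]-.08*a,max_speed=.2); 
w,q,a=squeeze(.602,.092,-.04,back=.09)
if w>.038:
    ctrl.ungrasp(); ctrl.movel(get_state()["tcp_pos"]-.085*a,max_speed=.2)
    w,q,a=squeeze(.626,-.151,-.06,back=.09)
print(w)
E
```

```text
squeeze 0.602 0.092 width 0.026017330726990473 tcp [0.609 0.093 0.015] F [-2.959 -0.34  10.668] t 8.7917
0.026017330726990473
```

Left clip closed fully to 26 mm, so it is the worn one. I'll drag it out.

Run:
```python
from h import *
np.set_printoptions(precision=3,suppress=True)
s=get_state(); p=s["tcp_pos"]; q,a=quat(np.deg2rad(35),-.04)
for x in np.arange(.50,.58,.01):
    t=np.array([x,.115,p[2]])
    if ctrl.ik(t,q) is not None:
        try: ctrl.movel(t,max_speed=.06); break
        except ctrl.Unreachable: pass
s=get_state(); print(s["tcp_pos"],s["width"],s["contact_force"],s["time"])
for n in ("scene","top"):
    im,d=vision.grab_frame(n); cv2.imwrite(f"pics/{n}2.png",im); np.save(f"{n}d2.npy",d)
    for r in models.masks_of(n,"clip_1"):
        P=maskpts(n,r["mask"],d); print(n,round(r["p"],2),r["point"],np.percentile(P,[2,50,98],axis=0).ravel() if len(P) else '')
a=cv2.imread("pics/scene2.png")[150:330,230:430]; b=cv2.imread("pics/top2.png")[130:310,170:370]
cv2.imwrite("pics/s2.png",cv2.resize(np.hstack([a,b]),(800,360),interpolation=cv2.INTER_CUBIC))
```

```text
[0.54  0.115 0.015] 0.026258725545058693 [1.643 0.12  6.395] 10.1417
scene 0.6 [351.7, 245.4] [ 0.606 -0.175  0.     0.645 -0.162  0.014  0.698 -0.126  0.021]
scene 0.56 [337.1, 235.2] [ 0.602 -0.073  0.001  0.641 -0.053  0.015  0.69  -0.027  0.022]
scene 0.51 [288.0, 222.5] [0.515 0.094 0.006 0.569 0.103 0.016 0.608 0.131 0.022]
top 0.53 [337.7, 183.5] [ 0.606 -0.174  0.005  0.653 -0.153  0.019  0.685 -0.128  0.027]
top 0.46 [311.1, 179.6] [ 0.6   -0.072 -0.     0.645 -0.044  0.018  0.685 -0.024  0.028]
top 0.38 [263.1, 184.0] [0.541 0.097 0.007 0.581 0.103 0.018 0.611 0.114 0.031]
```

View pics/s2.png

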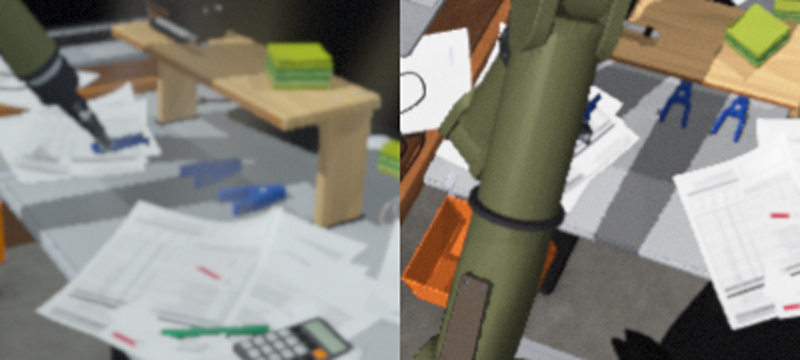

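The clip is clear of the shelf front, gripped at (105,145) in the left half of the picture, and the sound clips are unmoved. I'll re-grip it more upright and drag it to the edge.

Run:
```python
from h import *
np.set_printoptions(precision=3,suppress=True)
q,a=quat(np.deg2rad(10),-.04)
ctrl.ungrasp()
ctrl.movel((.537,.115,.013),q,max_speed=.05)
s=get_state(); print(s["tcp_pos"],s["contact_force"],s["time"])
ctrl.close_gripper(20); print(get_state()["width"])
ctrl.movel((.45,.18,.013),max_speed=.06); print(get_state()["width"])
ctrl.movel((.375,.20,.013),max_speed=.06)
s=get_state(); print(s["tcp_pos"],s["width"],s["contact_force"],s["time"])
im,d=vision.grab_frame("scene"); np.save("d3.npy",d)
for r in models.masks_of("scene","clip_1"):
    P=maskpts("scene",r["mask"],d); print(round(r["p"],2),r["point"],np.percentile(P,[2,50,98],axis=0).ravel() if len(P) else '')
cv2.imwrite("pics/s3.png",cv2.resize(im[150:330,170:410],(800,600),interpolation=cv2.INTER_CUBIC))
```

```text
[0.537 0.115 0.013] [-0.467 -0.137 -0.118] 12.4333
0.026766865497238494
0.026448409375890186
[0.377 0.201 0.014] 0.026563319362609656 [2.596 0.478 8.991] 16.4
0.73 [355.6, 245.3] [ 0.605 -0.175  0.001  0.644 -0.161  0.014  0.697 -0.118  0.022]
0.71 [335.2, 235.4] [ 0.601 -0.074  0.003  0.635 -0.052  0.015  0.686 -0.027  0.022]
0.54 [232.2, 222.4] [0.358 0.181 0.003 0.403 0.189 0.016 0.448 0.212 0.023]
0.2 [336.8, 316.0] [ 0.379 -0.423  0.004  0.431 -0.4    0.012  0.483 -0.377  0.016]
```

View pics/s3.png

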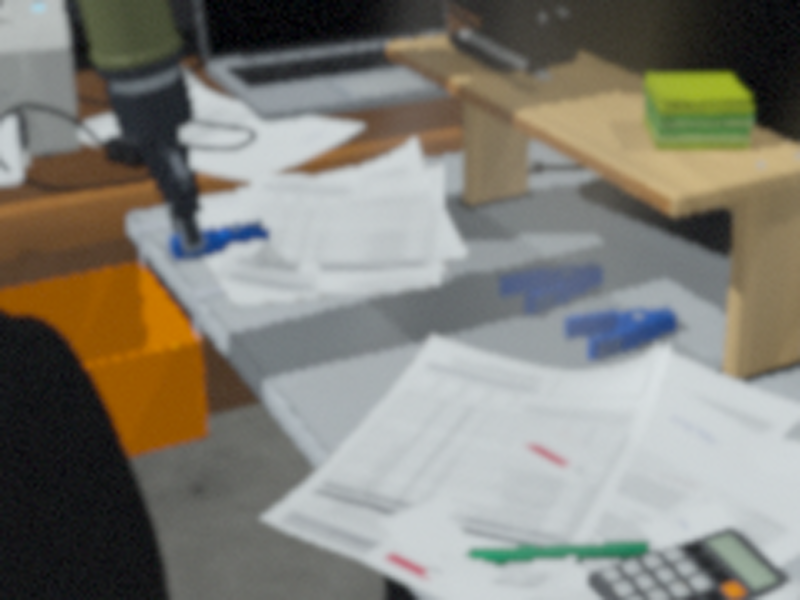

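Run:
```python
from h import *
np.set_printoptions(precision=3,suppress=True)
ctrl.ungrasp(); s=get_state(); ctrl.movel(s["tcp_pos"]+[0,0,.07],max_speed=.12)
q,a=quat(0,0); ctrl.movep((.51,.2,.085),q); ctrl.close_gripper(20)
for n in ("scene","top"):
    im,d=vision.grab_frame(n); cv2.imwrite(f"pics/{n}4.png",im)
    for r in models.masks_of(n,"clip_1"):
        P=maskpts(n,r["mask"],d)
        if len(P)==0 or np.median(P[:,1])<.12 or np.median(P[:,0])<.36: continue
        print(n,r["p"],P.min(0),P.max(0))
        for x in np.arange(.34,.47,.015):
            k=P[(abs(P[:,0]-x)<.0075)&(P[:,2]>.004)]
            if len(k): print(round(x,3),len(k),k[:,1].min(),k[:,1].max())
print(get_state()["time"],get_state()["tcp_pos"])
b=cv2.imread("pics/top4.png")[130:310,150:390]
cv2.imwrite("pics/s4.png",cv2.resize(b,(800,600),interpolation=cv2.INTER_CUBIC))
```

```text
scene 0.77 [ 0.357  0.169 -0.003] [0.453 0.268 0.025]
0.355 19 0.17055269933894623 0.22154473246705864
0.37 53 0.16898037890214399 0.2194708036720152
0.385 47 0.16985351830246398 0.22152656180305072
0.4 42 0.1738288761168439 0.2179374150851586
0.415 30 0.18008206870169627 0.21257048695350067
0.43 25 0.1793163793120807 0.210709870386638
0.445 26 0.18816098600736195 0.22717273127930204
0.46 1 0.20376435480492264 0.20376435480492264
19.4417 [0.51  0.2   0.085]
```

View pics/s4.png

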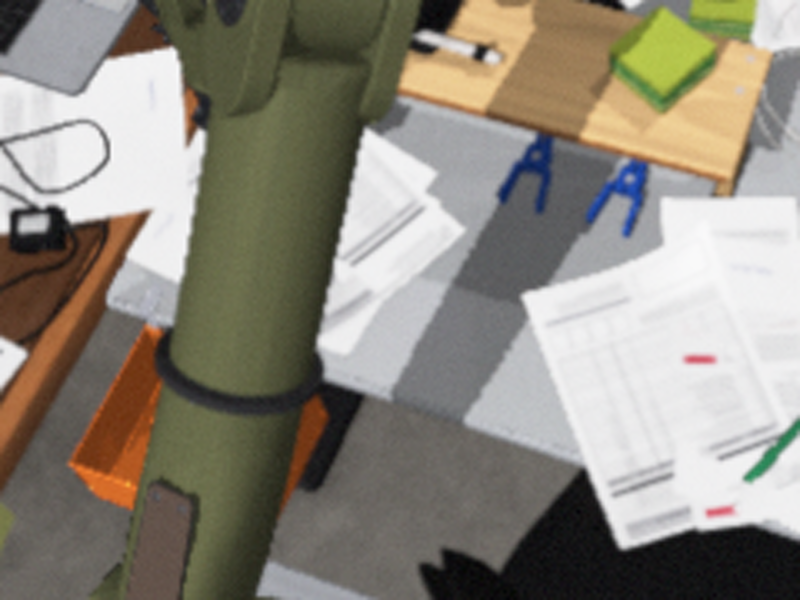

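Top view is blocked by the arm; the scene depth gives the clip at x 0.357–0.453, y about 0.196. The sound clips are in place. Now I push.

Run:
```python
from h import *
np.set_printoptions(precision=3,suppress=True)
ctrl.movel((.495,.198,.012),max_speed=.1)
def look(i):
    im,d=vision.grab_frame("scene"); cv2.imwrite(f"pics/scene{i}.png",im); 
    for r in models.masks_of("scene","clip_1"):
        P=maskpts("scene",r["mask"],d); P=P if len(P) else np.zeros((1,3))
        print(i,round(r["p"],2),r["point"],np.percentile(P,[2,50,98],axis=0).ravel())
ctrl.movel((.42,.198,.012),max_speed=.06); look(5)
ctrl.movel((.352,.198,.012),max_speed=.06); ctrl.pause(.5); look(6)
s=get_state(); print(s["tcp_pos"],s["contact_force"],s["time"])
cv2.imwrite("pics/s6.png",cv2.resize(np.hstack([cv2.imread(f"pics/scene{i}.png")[190:310,150:310] for i in (5,6)]),(800,300),interpolation=cv2.INTER_CUBIC))
```

```text
5 0.79 [218.5, 225.0] [ 0.314  0.172 -0.044  0.352  0.19   0.014  0.403  0.294  0.022]
5 0.71 [336.0, 234.7] [ 0.6   -0.074  0.002  0.637 -0.052  0.015  0.69  -0.026  0.022]
5 0.57 [353.2, 246.3] [ 0.606 -0.175  0.002  0.644 -0.161  0.015  0.697 -0.126  0.022]
6 0.73 [356.6, 244.0] [ 0.605 -0.175 -0.     0.647 -0.161  0.013  0.705 -0.104  0.022]
6 0.68 [377.7, 326.8] [ 0.436 -0.503  0.005  0.489 -0.47   0.012  0.547 -0.431  0.015]
6 0.6 [338.5, 236.1] [ 0.601 -0.074 -0.     0.641 -0.053  0.014  0.711 -0.025  0.022]
[0.352 0.198 0.012] [-0.834  0.165  0.015] 23.7167
```

View pics/s6.png

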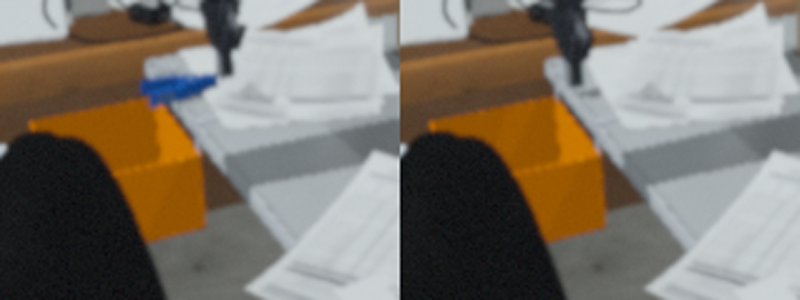

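The clip was overhanging the edge at (180,88) and has now gone over. I'll move the arm clear and check the tray from the top camera.

Run:
```python
from h import *
np.set_printoptions(precision=3,suppress=True)
ctrl.movel((.40,.198,.2),max_speed=.15)
ctrl.movep((.45,-.25,.3),quat(0,0)[0])
im,d=vision.grab_frame("top"); cv2.imwrite("pics/s7.png",cv2.resize(im[130:310,150:390],(800,600),interpolation=cv2.INTER_CUBIC))
for r in models.masks_of("top","clip_1"):
    P=maskpts("top",r["mask"],d); print(round(r["p"],2),r["point"],np.percentile(P,[2,50,98],axis=0).ravel() if len(P) else '')
s=get_state(); print(s["contact_force"],s["time"])
```

```text
0.51 [209.7, 269.1] [ 0.231  0.186 -0.132  0.257  0.2   -0.123  0.302  0.217 -0.118]
[ 0.886  0.728 -0.289] 26.95
```

View pics/s7.png

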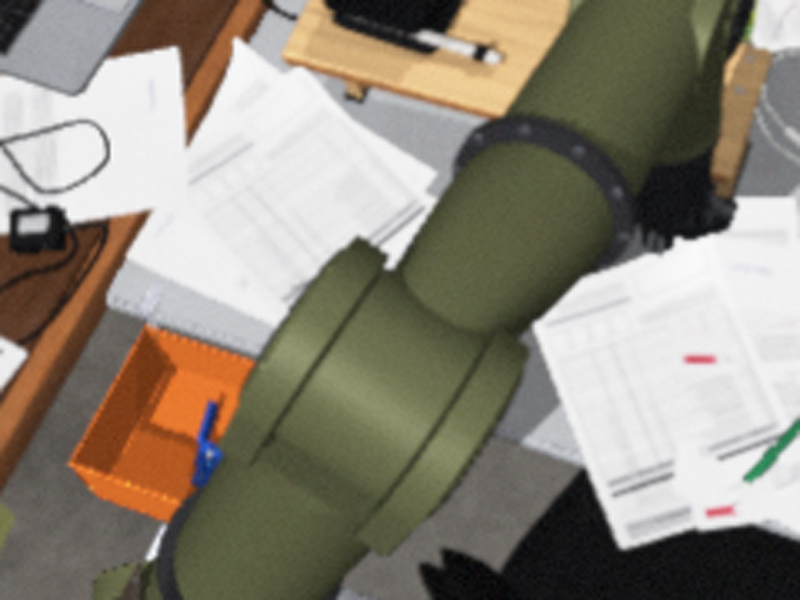

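The clip lies flat on the tray floor at (207,445), z about -0.12, and the arm is clear of everything. Handing in.

```bash
python3 -c "
from station import ticket,get_state
print(get_state()['qd'].round(3)); ticket.close_job()"
```

```text
[-0.001 -0.001  0.005 -0.001  0.001  0.001  0.   ]
the job is handed in; nothing more can be done
```

The worn clip was the left one, and it is now in the scrap tray; the job was handed in at about 27 s of robot time.

- **Finding the worn clip:** Squeezed at 20 N, the middle clip stopped at 44.4 mm, so it is sound. The left clip closed fully to 26 mm. I did not squeeze the right clip, because the worn one was already found.
- **Moving it:** I dragged the left clip out from under the shelf with the tool leaned 35°. I then re-gripped it more upright, slid it to the front edge and let go. With the fingers shut, I pushed it over the edge.

**Last checks:**
- **Worn clip:** the top camera showed it in the tray at about (0.26, 0.20), z about -0.12 m.
- **Sound clips:** the scene camera, just after the push, had both where they started to within a few mm. The final top view could not confirm this because the arm blocked it.
- **Bystanders:** the calculator read at its starting position after the push. I did not re-measure the green highlighter, the sticky notes or the hole punch; the tool never came near them.
- **Robot:** it was still and clear of everything, with about 1 N at the wrist.

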